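Make the refraction lane ready for a sight test

ROBOT

A 6-joint arm with a two-finger parallel gripper is mounted at the origin on the work surface. World frame = base frame: x ahead of the robot, y to its left, z up, the work surface at z = 0. Lengths are in mm, angles in rad, forces in N, time in s.
With the tool pointing down it reaches from about 350 to 975 mm from the base axis. Payload 7.1 kg.
Tool frame: the origin (TCP) lies midway between the tips of the shut fingers; the grasp point (between the pads) lies 19 mm behind it (ctrl.hold_point_z is the distance from the TCP to the grasp point, in mm); x points along the fingers, y is the direction in which the jaws open and shut, and the axes are right-handed (so a half turn about x gives the same grasp; the last joint's range is limited). The gripper opens to 88 mm and grips with 3 to 60 N. Pads are 20 mm wide; open, the fingers measure 115 mm over their backs; the gripper's body (75 mm by 178 mm) begins 61 mm behind the grasp point.
Start: joints at [1.179, 0.423, 1.63, -0, 1.089, -0.019], TCP at [227.608, 582.065, 222.675] pointing down, gripper open.
Joint ranges: [-3, 3], [-0.9, 2.11], [0.09, 2.58], [-1.31, 4.45], [0.11, 2.69], [-2.54, 2.54]. Speed limits (rad/s): [2.39, 2.39, 3.01, 3.14, 3.14, 3.14].

INTERFACE

Orientations are given as a rotation vector (axis times angle).
In Python, from workcell import ctrl, get_image, calibration gives the robot as it stands.
- The arm moves only by the tool move_arm, never from a script. Its argument "rows" is a list of rows, each a list of 5 numbers: the shift along the world's x, y, z in mm, then the turn about the world's z in rad, then the closure, from -1 (fully open) to 1 (shut). In form: [[tx, ty, tz, roll, jaw], ...]. A call has 1 to 12 rows; each row is the pose to reach, as a shift and turn from the pose measured when the call began; what a row does not reach only later rows make up. A row lasts 1/8 s, in which the tool goes at most 62.5 mm and 10.7 degrees, less where a joint would pass 70% of its speed; a pose out of reach is approached as far as the arm can. A call with a gripper value outside its range is refused whole. The fingers move at their own pace and stop on an object; the grip force is fixed at half the most. Time passes only in rows, so rows that repeat a pose let the fingers close. It gives the time, the measured TCP pose, the force and the opening at its end, in the units of the state.
- ctrl.get_obs(): the state, without advancing time (a new reading comes with each control period).
- get_image(name): name is "scene" or "side" or "wrist"; returns the picture (400x640x3 uint8, blue, green, red); there is no depth.
- calibration(name): a dict with "fx", "fy", "cx", "cy" (pixels), "view" (4x4, takes a point from world to camera coordinates); the wrist camera has in their place "T_tool_cam" (4x4, takes a point from camera to tool coordinates, whose origin is the TCP and whose axes are the tool frame's). Camera axes: x right, y up, looking along -z (the intrinsics and any distortion apply to the point x, -y, -z); pixel columns grow to the right and rows downward; lengths in mm; the calibration is good to about 2 mm. A picture is of the moment at which its call begins: read the wrist's pose just before it. calibration takes no time and is no camera call.
- ctrl.close_job(): hands the job in, once; it reports no verdict.
The state is a dict: "t": time; "qpos": joint angles; "qvel": joint speeds; "joint_torque": joint torques, N m; "ee_pos": TCP position; "orientation": TCP orientation; "ft_force": force on the tool from outside, world axes, zero at the start; "moment": the same for the moment, N m; "width": finger opening in mm.
Only numpy, scipy, OpenCV 4.12 (cv2) and the standard library are available. Lean on these libraries where they do the work, as an engineer would, in place of code of your own. Each camera call takes 0.05 s, during which the arm holds its last target.

TASK

Get the room ready for a sight test: first switch the grey power unit on at its green rocker, then press the blue chart-projector key on the white console fully down and let it come back up, and last switch the room light off at the console's white rocker. Only press with the fingertips, pick nothing up; do not press the chair keys or the yellow reading-lamp key, leave both units standing where they are, and do not disturb the bottle, tub, occluder or pen torch around them.

Things in the scene. Friction and masses are not known exactly. Their poses are not given: they have to be found in the camera images.
- power_unit: Loose grey steel power unit, 160 (x) x 120 (y) x 62 high mm, 2.2 kg, on rubber feet. Origin: centre of its underside; its +x points to its far side (away from the operator), z up. On its flat top, 20 mm to the near side (-x) of the centre, sits the green mains rocker in a black bezel; dark vent slots lie on the far part.
- mains_bar_end (a point): ON end (white bar mark, far end) of the green rocker, 44 mm long (unit x) x 28 wide, two flats in a shallow V. Point on its top face, 16 mm from the pivot to the unit's +x. Off: this half slopes up, the point 4 mm above its lowered level; on: it lies level, 66 mm above the table. Press straight down here or a few mm further out; a finger reaching past the pivot onto the other half blocks it.
- mains_ring_end (a point): OFF end (white ring mark, near end) of the green mains rocker: the same point on the other half.
- mains (a joint): Mains rocker: 0 = off (ring end down, as it starts), 0.26 rad = on (bar end down). Over-centre: pressed past the middle (0.13) it snaps over and stays; let go earlier it springs back. About 5 N at the end point; it stops dead at 0.26.
- console: Loose white console, 170 (x) x 250 (y) mm, 1.8 kg. Panel slopes 0.14 rad: 36 mm high at the near edge (-x), 60 at the far edge. Origin: centre of underside; +x to its far side, +y to the operator's left. Keys at +28 (far) and -28 mm (near) along the panel: y +84 mm black chair keys, y +15 mm yellow reading-lamp key (far) and blue projector key (near). White room-light rocker, centre x 0, y -66 mm.
- projector_key_top (a point): Centre of the top face of the blue chart-projector key (white screen mark with a black dot): 24 x 24 mm, 6.5 mm proud of the panel when up, moves square to the panel (8 deg from vertical). Pressing straight down is fine.
- projector_key (a joint): Travel of the blue projector key: 0 = up, 0.004 m = fully down. Spring: starts to move at about 2 N, fully down at about 4.5 N, springs back when let go.
- reading_lamp_key_top (a point): Centre of the top of the yellow reading-lamp key (black sun mark), same size and action as the projector key. Not to be pressed.
- reading_lamp_key (a joint): Travel of the yellow reading-lamp key: 0 up, 0.004 m down. Leave alone.
- chair_up_key (a joint): Travel of the far black chair key (chevron pointing to the far side): 0 up, 0.004 m down. Leave alone.
- chair_down_key (a joint): Travel of the near black chair key (chevron pointing to the near side): 0 up, 0.004 m down. Leave alone.
- room_light_ring_end (a point): OFF end (black ring mark, near end) of the white room-light rocker: point on its top face, 16 mm from the pivot to the console's -x. Same rocker as the mains one, in the sloping panel. Light on: this half is raised, the point 4 mm above its lowered level; off: it lies parallel to the panel, 4 mm proud of it. Press straight down here or a few mm further out.
- room_light_bar_end (a point): ON end (black bar mark, far end) of the white room-light rocker: the same point on the other half.
- room_light (a joint): Room-light rocker: 0 = light on (bar end down, as it starts), 0.26 rad = light off (ring end down). Same over-centre action and force as the mains rocker.
- solution_bottle: Upright white bottle with a blue cap, 52 mm across, 125 high, 0.16 kg, behind (far side of) the console. Origin: centre of its underside.
- lens_tub: Round white lidded tub, 72 mm across, 34 high, 0.09 kg, behind the power unit. Origin: centre of its underside.
- occluder: Black eye occluder paddle lying flat in front of the console, 165 long (own y) x 56 at its disc x 6 thick mm, 0.06 kg. Origin: on the underside, the disc's centre at own y +55 mm.
- pen_torch: Silver and black pen torch lying in front of the power unit, 109 long (own y) x 14 mm, 0.05 kg. Origin: on the underside near its middle.
Not all that is in view belongs to the job. Of the things like the solution_bottle, leave any that is red; of the rest the larger one is meant.

How it is judged (in metres and radians):
On the way, in this order (a step that is already met when the one before it is completed fails the run):
1. the mains rocker is switched on (value of joint mains above 0.22 rad and value of joint room_light below 0.13 rad), for 0.1 s.
2. the projector key is pressed down (all of step 1 and value of joint projector_key above 0.0028 m), for 0.05 s.
3. the room light is switched off, the projector key being up again (value of joint room_light above 0.22 rad and value of joint projector_key below 0.001 m), for 0.1 s.
At the end, for the whole second after the job is handed in: Mains rocker on and room-light rocker off (both thrown past 0.22 of 0.26 rad), all four keys up again (within 1 mm), both units at rest flat on the desk within 25 mm of where they stood, the bottle upright (all of step 3 and value of joint mains above 0.22 rad and value of joint each of reading_lamp_key, chair_up_key, chair_down_key below 0.001 m and distance of each of console, power_unit from where it was at the start of the episode below 0.025 m and angle between each of console, power_unit's own z axis and vertical below 0.05 rad and angle between solution_bottle's own z axis and vertical below 0.1 rad and linear speed of each of console, power_unit below 0.02 m/s); the robot touches nothing.
It fails at once if the projector key is pressed while the power unit is off (value of joint projector_key above 0.0028 m and value of joint mains below 0.13 rad).
It fails at once if the room light goes off before the unit is on (value of joint room_light above 0.22 rad and value of joint mains below 0.13 rad).
It fails at once if a chair key or the reading-lamp key is pressed (value of joint any of chair_up_key, chair_down_key, reading_lamp_key above 0.002 m).
It fails at once if the console or the power unit is lifted or shoved out of place (distance of any of console, power_unit from where it was at the start of the episode above 0.025 m or height (world z) of any of console, power_unit above 0.01 m).
It fails at once if a bystander is lifted, shoved or tipped (distance of any of solution_bottle, lens_tub, occluder, pen_torch from where it was at the start of the episode above 0.02 m or angle between solution_bottle's own z axis and vertical above 0.35 rad).
It also fails if it takes over 51 s, if anything falls off the work surface, if the arm or the gripper's body presses on something with over 40 N, if the wrist force passes 120 N, or if a joint passes its speed limit or range.

## Working session

There is one attempt and no reset: what is moved stays moved. The work goes in short steps, Python scripts to look and compute and a tool call to move; the robot and the scene stay as the last step left them, time stands still between calls to the robot, and variables do not carry over. Pictures are saved under pics/ and viewed, and the job is handed in when it is done.

Besides the shell and the picture viewer there is one more tool, called after ">>>" as name(argument=value, ...) on one line, values as JSON. move_arm: Moves the arm, as the interface text tells. Its arguments: {"type":"object","properties":{"rows":{"type":"array"}},"required":["rows"]}

```bash
ls; mkdir -p pics
python3 - <<'E'
from workcell import ctrl,get_image,calibration
import cv2
print(ctrl.get_obs())
for n in ["scene","side","wrist"]:
    cv2.imwrite(f"pics/{n}0.png",get_image(n)); print(n,calibration(n))
E
```

```text
pics
{'t': 0.0, 'qpos': array([ 1.17900931e+00,  4.23830449e-01,  1.63067413e+00,  1.56448515e-05,
        1.08859701e+00, -1.90259677e-02]), 'qvel': array([ 0.00050575, -0.00039911, -0.00031608,  0.00168872,  0.00073122,
       -0.00074731]), 'joint_torque': array([ 8.38277192e-04, -5.44631302e+01, -2.73665947e+01,  6.43760199e-02,
        2.26516742e-02, -1.13534604e-04]), 'ee_pos': array([227.39550351, 581.57672831, 221.91441924]), 'orientation': array([ 0.29131411,  1.55125981, -0.2936412 ]), 'ft_force': array([-0.69084873,  0.36688435,  0.31995588]), 'moment': array([ 0.01595646, -0.02596788, -0.0185923 ]), 'width': 88.18653423688663}
scene {'fx': 449.29346527923667, 'fy': 449.29346527923667, 'cx': 316.9853480274276, 'cy': 197.82977412479624, 'view': array([[ 6.66686743e-03,  9.99976187e-01, -1.78294842e-03,
        -1.98161581e+01],
       [-8.26102727e-01,  6.51233165e-03,  5.63481919e-01,
         4.57826968e+02],
       [ 5.63480112e-01, -2.28376070e-03,  8.26126472e-01,
        -1.43628972e+03],
       [ 0.00000000e+00,  0.00000000e+00,  0.00000000e+00,
         1.00000000e
[... 233 characters left out ...]
, -4.56638615e-01,  7.63959316e-01,
        -3.01061593e+02],
       [-5.20641466e-01,  5.59342684e-01,  6.45033508e-01,
        -4.16283238e+02],
       [ 0.00000000e+00,  0.00000000e+00,  0.00000000e+00,
         1.00000000e+00]])}
wrist {'fx': 339.72854502534653, 'fy': 339.72854502534653, 'cx': 322.94525774081467, 'cy': 196.79850386331273, 'T_tool_cam': array([[ 3.21314559e-04,  2.69766411e-01, -9.62925740e-01,
        -1.62156028e+02],
       [ 9.99999873e-01,  2.86839686e-04,  4.14044630e-04,
        -1.34587403e+00],
       [ 3.87900651e-04, -9.62925751e-01, -2.69766285e-01,
        -7.42894910e+01],
       [ 0.00000000e+00,  0.00000000e+00,  0.00000000e+00,
         1.00000000e+00]])}
```

View pics/scene0.png

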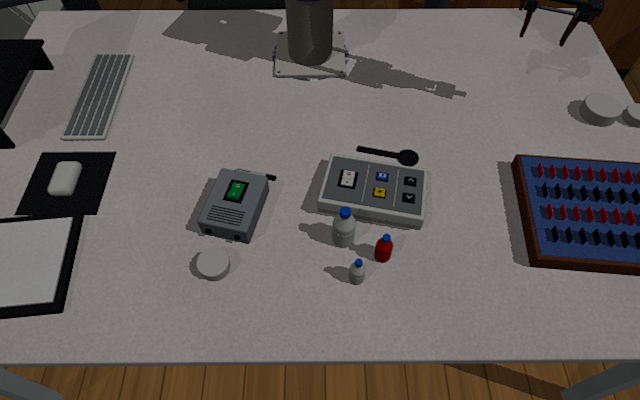

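View pics/side0.png

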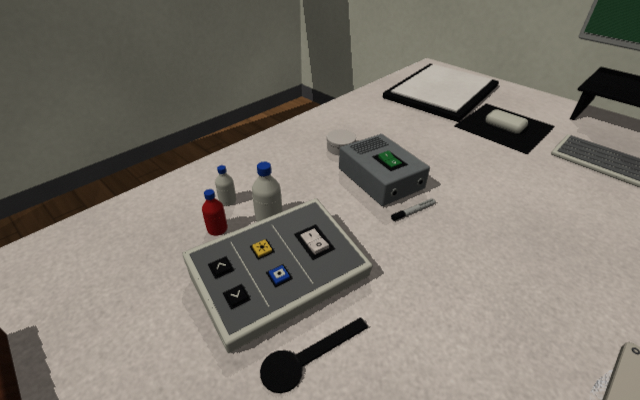

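View pics/wrist0.png

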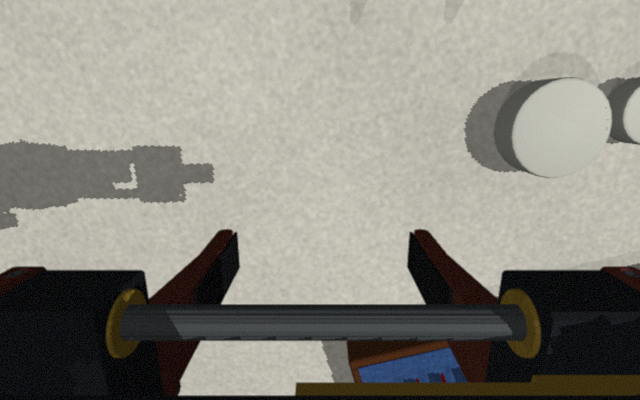

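Scene and side views: grey power unit with green rocker at scene (236,190) and side (389,159). White console at scene (373,190). Blue key at (382,176), yellow key at (380,192), white rocker at (348,178). Bottles: large white (344,228), red (384,248), small white (357,272). The large white one is the bystander, and I'll stay clear of all three. I'll zoom in next.

Run:
```python
import cv2
s=cv2.imread("pics/scene0.png"); d=cv2.imread("pics/side0.png")
def crop(im,x,y,w,h,k,n):
    c=cv2.resize(im[y:y+h,x:x+w],None,fx=k,fy=k,interpolation=cv2.INTER_CUBIC)
    for i in range(0,w,10): cv2.putText(c,str(x+i),(i*k,8),0,.3,(0,255,255),1); cv2.line(c,(i*k,0),(i*k,3),(0,255,255))
    for i in range(0,h,10): cv2.putText(c,str(y+i),(0,i*k+4),0,.3,(0,255,255),1)
    cv2.imwrite(n,c)
crop(s,310,140,125,95,6,"pics/s_con.png")
crop(s,190,150,95,95,6,"pics/s_pow.png")
crop(d,180,190,200,150,4,"pics/d_con.png")
crop(d,325,125,115,90,6,"pics/d_pow.png")
```

```text
(no output)
```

View pics/s_con.png

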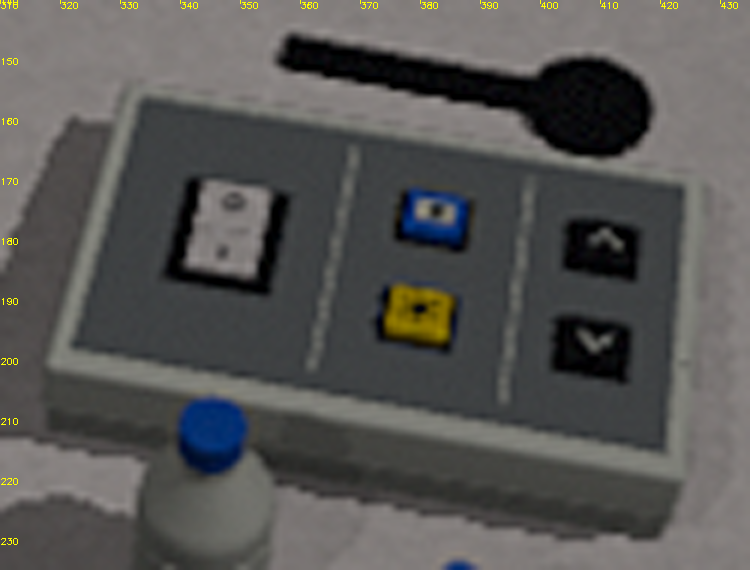

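View pics/s_pow.png

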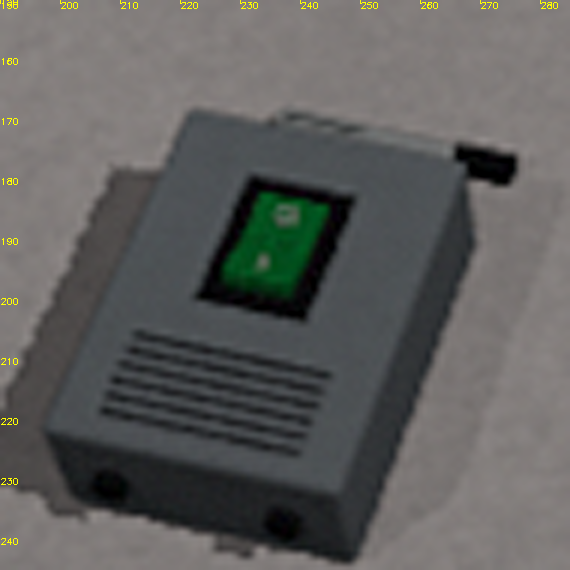

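View pics/d_con.png

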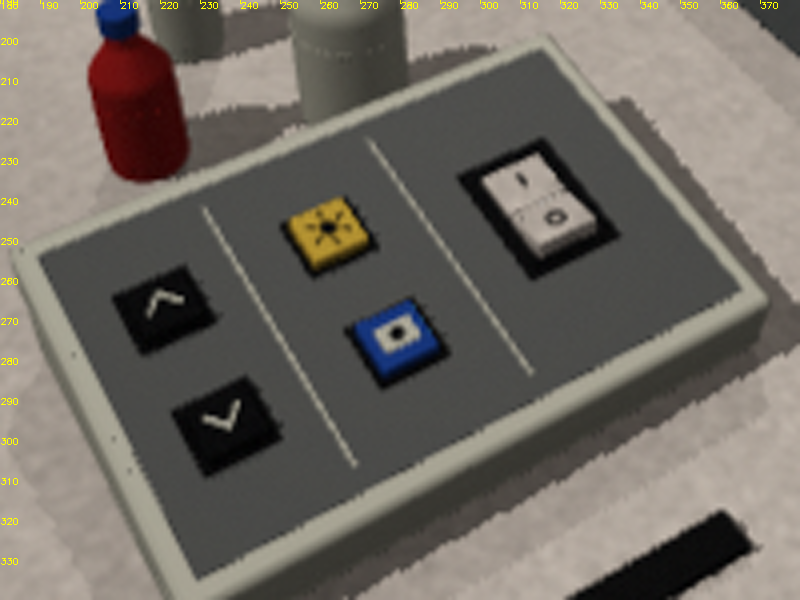

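View pics/d_pow.png

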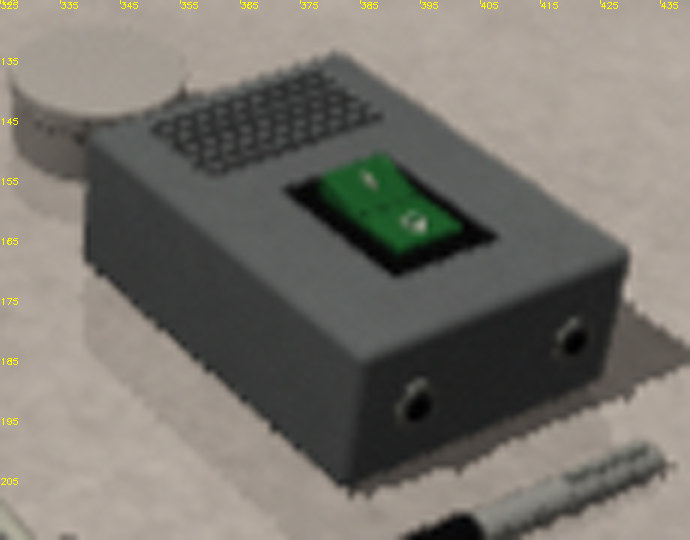

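```bash
cat > fit.py <<'E'
import numpy as np
from scipy.optimize import least_squares
from workcell import calibration
cal={n:calibration(n) for n in("scene","side")}
def proj(n,P):
    c=cal[n]; q=P@c["view"][:3,:3].T+c["view"][:3,3]
    return np.c_[c["cx"]+c["fx"]*q[:,0]/-q[:,2], c["cy"]-c["fy"]*q[:,1]/-q[:,2]]
def world(p,L):
    c,s=np.cos(p[2]),np.sin(p[2]); L=np.asarray(L,float)
    return np.c_[p[0]+c*L[:,0]-s*L[:,1],p[1]+s*L[:,0]+c*L[:,1],L[:,2]]
def fit(name,obs,p0):
    def r(p): return np.concatenate([((proj(n,world(p,[o[0] for o in os]))-np.array([o[1] for o in os]))/1).ravel() for n,os in obs.items() if os])
    s=least_squares(r,p0,loss="soft_l1",x_scale=[10,10,.1]); print(name,s.x.round(3)); 
    R=r(s.x).reshape(-1,2); print(R.round(1).tolist())
    return s.x
def pan(a,y,h): c,s=np.cos(.14),np.sin(.14); return (a*c-h*s,y,48+a*s+h*c)
po={"scene":[((-80,-60,62),(221.7,168.2)),((-80,60,62),(268,177.5)),((80,-60,62),(197.8,221.7)),((80,60,62),(247.5,232.5)),((-20,0,62),(236.2,191.3))],
"side":[((80,-60,62),(380.8,134.2)),((80,60,62),(340,148.8)),((-80,-60,62),(429.7,167)),((-80,60,62),(385.8,184.7)),((-20,0,62),(390,160.3))]}
co={"scene":[((-85,-125,36),(331.7,154.7)),((-85,125,36),(426.3,170)),((85,-125,60),(318.3,200)),((85,125,60),(423.7,218.3)),(pan(-28,15,6.5),(382.8,175.2)),(pan(28,15,6.5),(380,191.7)),(pan(28,84,4),(408.8,197.5)),(pan(-28,84,4),(410.3,180.8)),(pan(0,-66,0),(348,178.8))],
"side":[((-85,-125,36),(371.8,265)),((-85,125,36),(228.8,340)),((85,-125,60),(316.3,199.5)),((85,125,60),(183.8,253.8)),(pan(-28,15,6.5),(280,273.3)),(pan(28,15,6.5),(262.5,247)),(pan(28,84,4),(221.3,267.5)),(pan(-28,84,4),(236.8,296.3)),(pan(0,-66,0),(314.8,242))]}
if __name__=="__main__":
    for k in (("scene","side"),("scene",),("side",)):
        print(k)
        P=fit("power",{n:po[n] for n in k},[450,-180,0.2]); C=fit("console",{n:co[n] for n in k},[450,130,0.1])
        # bar end 66 on-level, ring
        print("mains bar",world(P,[(-4,0,66)]).round(1),"ring",world(P,[(-36,0,66)]).round(1))
        print("blue",world(C,[pan(-28,15,6.5)]).round(1),"yellow",world(C,[pan(28,15,6.5)]).round(1),"light ring",world(C,[pan(-16,-66,4)]).round(1),"bar",world(C,[pan(16,-66,4)]).round(1))
E
python3 fit.py
```

```text
('scene', 'side')
power [ 5.94227e+02 -1.77950e+02 -2.38000e-01]
[[-0.1, -1.5], [0.5, -1.9], [-0.8, -0.7], [0.2, -0.9], [0.6, -0.6], [-0.3, -2.3], [-2.0, -2.8], [0.8, -1.5], [-0.3, -0.7], [-1.1, -0.4]]
console [ 5.44437e+02  1.56817e+02 -2.14000e-01]
[[-0.9, -3.0], [1.9, -2.7], [-1.0, -0.2], [1.5, 0.2], [-0.1, -1.1], [0.1, -1.4], [0.3, -1.5], [0.4, -1.4], [0.1, -0.3], [3.1, -0.7], [-1.6, 5.8], [-0.0, -3.7], [-2.8, -2.6], [-0.2, -0.2], [-0.1, -0.4], [-0.2, -1.4], [0.4, -1.2], [-0.1, -0.8]]
mains bar [[ 590.3 -177.    66. ]] ring [[ 559.2 -169.5   66. ]]
blue [[519.6 177.6  50.5]] yellow [[573.8 165.8  58.3]] light ring [[514.4  95.8  49.7]] bar [[545.4  89.1  54.2]]
('scene',)
power [ 5.97148e+02 -1.77940e+02 -2.39000e-01]
[[-0.2, -0.6], [0.5, -0.9], [-1.0, 0.4], [0.1, 0.2], [0.5, 0.4]]
console [ 5.47484e+02  1.56101e+02 -2.26000e-01]
[[-0.6, -2.5], [2.2, -1.2], [-1.6, 0.3], [0.9, 1.9], [-0.2, -0.0], [-0.2, -0.3], [-0.0, -0.1], [0.4, 0.0], [-0.1, 0.4]]
mains bar [[ 593.3 -177.    66. ]] ring [[ 562.2 -169.4   66. ]]
blue [[522.9 177.1  50.5]] yellow [[577.  164.7  58.3]] light ring [[516.7  95.5  49.7]] bar [[547.6  88.4  54.2]]
('side',)
power [ 5.90675e+02 -1.74987e+02 -2.40000e-01]
[[0.3, -1.3], [-1.6, -1.8], [1.6, -0.2], [0.2, 0.7], [-0.5, 0.9]]
console [ 5.43086e+02  1.57513e+02 -2.09000e-01]
[[3.4, -0.4], [-0.9, 7.0], [-0.2, -3.3], [-2.9, -1.5], [0.2, 0.5], [0.1, 0.3], [0.0, -0.5], [0.8, -0.2], [0.0, -0.3]]
mains bar [[ 586.8 -174.    66. ]] ring [[ 555.7 -166.4   66. ]]
blue [[518.2 178.1  50.5]] yellow [[572.4 166.6  58.3]] light ring [[513.3  96.4  49.7]] bar [[544.3  89.8  54.2]]
```

Run:
```python
from workcell import ctrl
import numpy as np
from scipy.spatial.transform import Rotation as R
o=ctrl.get_obs(); M=R.from_rotvec(o["orientation"]).as_matrix(); print(M.round(3)); print(o["t"],o["ee_pos"].round(1))
y=M[:,1]; a=np.arctan2(y[1],y[0]); 
for yaw in(-.238,-.214):
  for k in(1,-1):
    t=yaw+k*np.pi/2; print(yaw,k,"roll",((t-a+np.pi)%(2*np.pi)-np.pi).round(3))
```

```text
[[-0.     0.364  0.931]
 [-0.001  0.931 -0.364]
 [-1.    -0.001 -0.   ]]
0.15 [227.5 581.7 222.1]
-0.238 1 roll 0.135
-0.238 -1 roll -3.007
-0.214 1 roll 0.159
-0.214 -1 roll -2.983
```

>>> move_arm(rows=[[50,-58,10,0.135,1],[80,-108,10,0.135,1],[105,-160,10,0.135,1],[130,-215,10,0.135,1],[155,-270,10,0.135,1],[180,-325,10,0.135,1],[205,-380,10,0.135,1],[230,-435,10,0.135,1],[260,-490,10,0.135,1],[290,-545,10,0.135,1],[315,-600,10,0.135,1],[340,-655,10,0.135,1]])

```text
t: 1.65
ee_pos: [568.0, -75.3, 232.0]
orientation: [0.186, 1.563, -0.188]
ft_force: [0.4, 1.4, 0.7]
width: 0.6
```

>>> move_arm(rows=[[25,-50,0,0,1],[52,-107,-12,0,1],[52,-107,-12,0,1],[52,-107,-12,0,1]])

```text
t: 2.15
ee_pos: [619.3, -182.2, 219.3]
orientation: [0.187, 1.564, -0.188]
ft_force: [0.3, 0.6, 0.6]
width: 0.4
```

```bash
cat > w.py <<'E'
import sys,json,cv2,numpy as np
from workcell import ctrl,get_image,calibration
from scipy.spatial.transform import Rotation as R
n=sys.argv[1]
o=ctrl.get_obs(); im=get_image("wrist"); cv2.imwrite(f"pics/{n}.png",im)
json.dump({"p":o["ee_pos"].tolist(),"r":list(o["orientation"])},open(f"pics/{n}.json","w"))
print(o["t"],o["ee_pos"].round(1),np.asarray(o["orientation"]).round(3),o["ft_force"].round(2),o["width"])
E
cat > wp.py <<'E'
import json,numpy as np
from workcell import calibration
from scipy.spatial.transform import Rotation as R
c=calibration("wrist");T=c["T_tool_cam"]
def wcam(n):
    d=json.load(open(f"pics/{n}.json")); M=R.from_rotvec(d["r"]).as_matrix(); p=np.array(d["p"])
    return M@T[:3,:3], M@T[:3,3]+p
def pix2z(n,u,v,z):
    A,o=wcam(n); r=A@np.array([(u-c["cx"])/c["fx"],-(v-c["cy"])/c["fy"],-1]); return o+r*(z-o[2])/r[2]
def wproj(n,P):
    A,o=wcam(n); q=(np.atleast_2d(P)-o)@A; return np.c_[c["cx"]+c["fx"]*q[:,0]/-q[:,2],c["cy"]-c["fy"]*q[:,1]/-q[:,2]]
E
python3 w.py w1
```

```text
2.15 [ 619.3 -182.2  219.3] [ 0.187  1.564 -0.188] [0.28 0.61 0.57] 0.4364548183468436
```

View pics/w1.png

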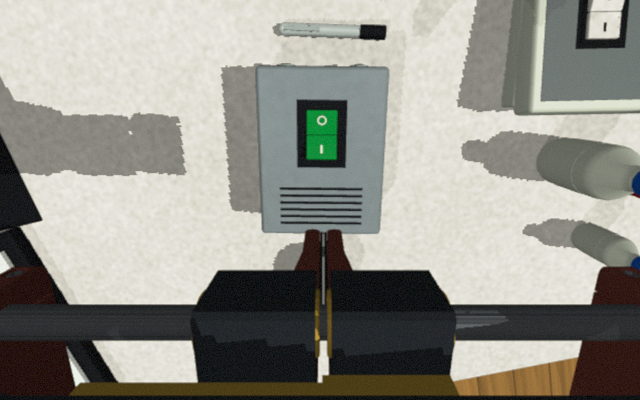

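Wrist view: power unit top spans (257,67) to (381,233), bezel (297..347, 100..167), ring mark (322,120), bar mark (321,149). The unit is square with the tool.

Run:
```python
from wp import *
q=[pix2z("w1",u,v,62) for u,v in((257,67),(388,67),(381,233),(263,233))]
for a in q: print(a.round(1))
import itertools
for i in range(4): d=q[(i+1)%4]-q[i]; print(np.linalg.norm(d).round(1), np.arctan2(d[1],d[0]).round(3))
m=sum(q)/4; print("centre",m.round(1))
b=[pix2z("w1",u,v,62.5) for u,v in((297,100),(347,100),(347,167),(297,167))];print("bezel",(sum(b)/4).round(1))
print("bar mark",pix2z("w1",321,149,68.5).round(1),"ring",pix2z("w1",322,120,66).round(1))
```

```text
[ 504.  -215.5   62. ]
[ 531.4 -103.2   62. ]
[ 683.8 -139.3   62. ]
[ 655.8 -254.7   62. ]
115.6 1.331
156.7 -0.233
118.7 -1.81
156.8 2.889
centre [ 593.7 -178.2   62. ]
bezel [ 574.6 -173.7   62.5]
bar mark [ 586.7 -177.6   68.5] ring [ 561.8 -170.6   66. ]
```

>>> move_arm(rows=[[-27.3,4.3,-40,0.003,1],[-27.3,4.3,-90,0.003,1],[-27.3,4.3,-130,0.003,1],[-27.3,4.3,-139,0.003,1],[-27.3,4.3,-139,0.003,1]])

```text
t: 2.82
ee_pos: [592.4, -176.5, 81.4]
orientation: [0.183, 1.564, -0.184]
ft_force: [-0.2, -0.2, -1.1]
width: 0.3
```

Run:
```python
from workcell import get_image
import cv2
d=get_image("side"); c=d[90:220,300:460]; cv2.imwrite("pics/side1.png",cv2.resize(c,None,fx=5,fy=4.5,interpolation=cv2.INTER_CUBIC)[:600])
```

```text
(no output)
```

View pics/side1.png

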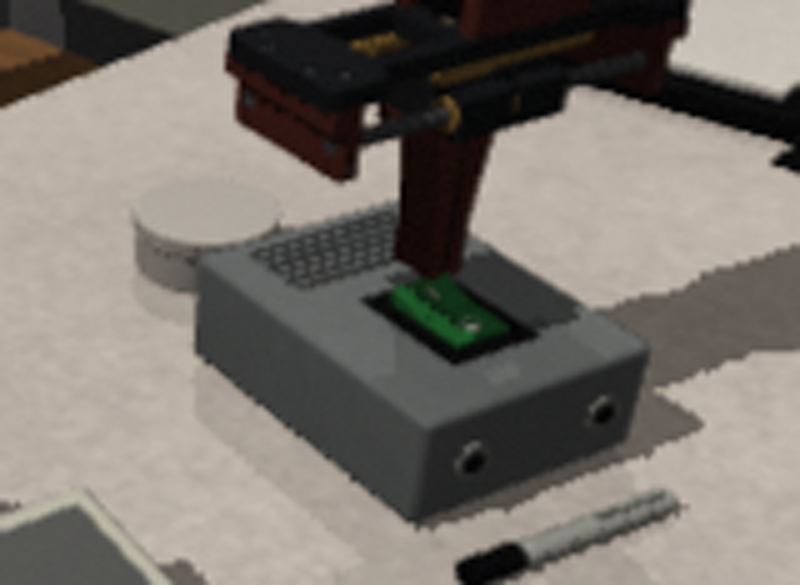

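The shut fingertips hover just above the bar half (at crop pixel (430,275)). I'll press down in small steps.

>>> move_arm(rows=[[0,-1,-6,0,1],[0,-1,-9,0,1],[0,-1,-11,0,1],[0,-1,-13,0,1],[0,-1,-14,0,1],[0,-1,-15,0,1],[0,-1,-15.5,0,1],[0,-1,-16,0,1]])

```text
t: 3.88
ee_pos: [592.8, -177.8, 66.3]
orientation: [0.183, 1.563, -0.184]
ft_force: [-3.2, 0.2, 5.4]
width: 0.5
```

>>> move_arm(rows=[[0,0,-1,0,1],[0,0,-1.5,0,1],[0,0,-2,0,1]])

```text
t: 4.25
ee_pos: [592.9, -177.9, 66.0]
orientation: [0.183, 1.563, -0.184]
ft_force: [-6.7, 1.6, 18.2]
width: 0.4
```

Run:
```python
from workcell import get_image
import cv2
d=get_image("side"); c=d[90:220,300:460]; cv2.imwrite("pics/side2.png",cv2.resize(c,None,fx=5,fy=4.5,interpolation=cv2.INTER_CUBIC)[:600])
```

```text
(no output)
```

View pics/side2.png

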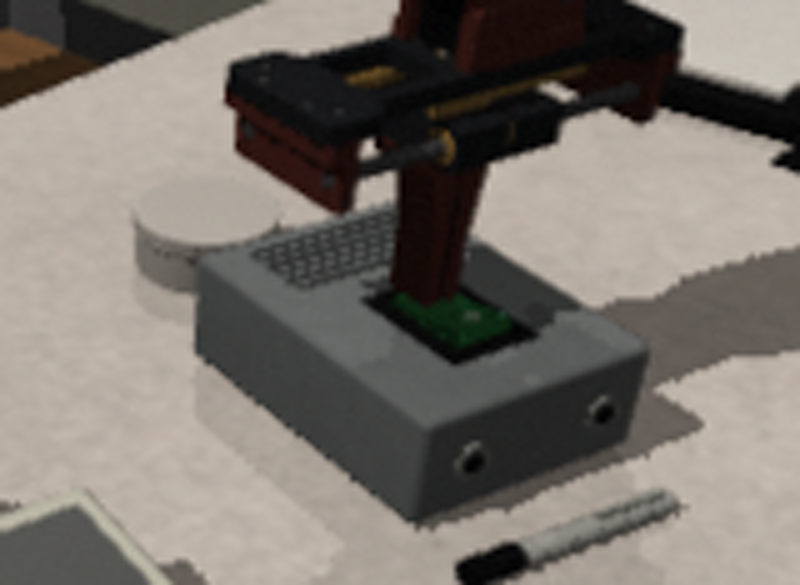

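The tip stopped dead at z=66.0, the expected on level, and the ring half is now raised. I'll lift and check.

>>> move_arm(rows=[[0,0,10,0,1],[0,0,60,0,1],[15,-3,120,0,1],[27,-4,154,0,1],[27,-4,154,0,1],[27,-4,154,0,1]])

```text
t: 5.05
ee_pos: [618.9, -181.5, 219.0]
orientation: [0.183, 1.565, -0.184]
ft_force: [-0.7, 0.1, 0.3]
width: 0.6
```

```bash
python3 w.py w2
python3 - <<'E'
from workcell import get_image
import cv2
d=get_image("side"); c=d[120:220,325:440]; a=cv2.resize(c,(690,600),interpolation=cv2.INTER_CUBIC); cv2.imwrite("pics/side3.png",a)
w=cv2.imread("pics/w2.png"); cv2.imwrite("pics/w2c.png",cv2.resize(w[50:250,220:420],None,fx=3,fy=3,interpolation=cv2.INTER_CUBIC))
E
```

```text
5.05 [ 618.9 -181.5  219. ] [ 0.183  1.565 -0.184] [-0.71  0.13  0.3 ] 0.6199305926881996
```

View pics/side3.png

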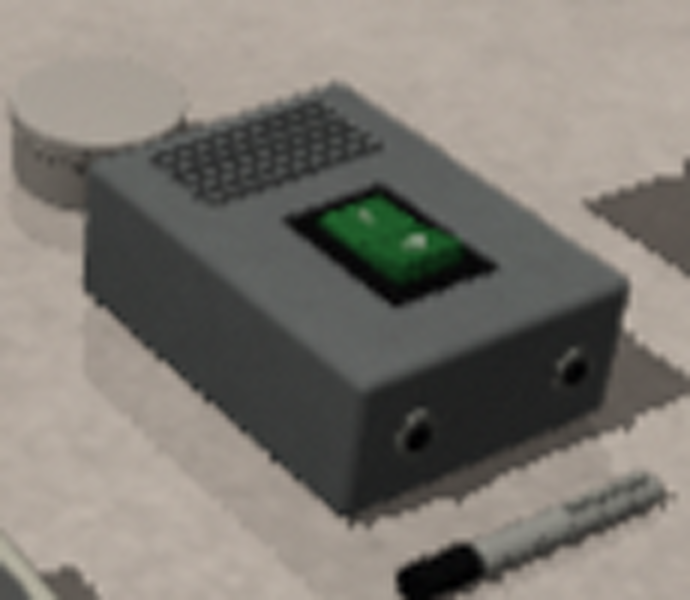

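View pics/w2c.png

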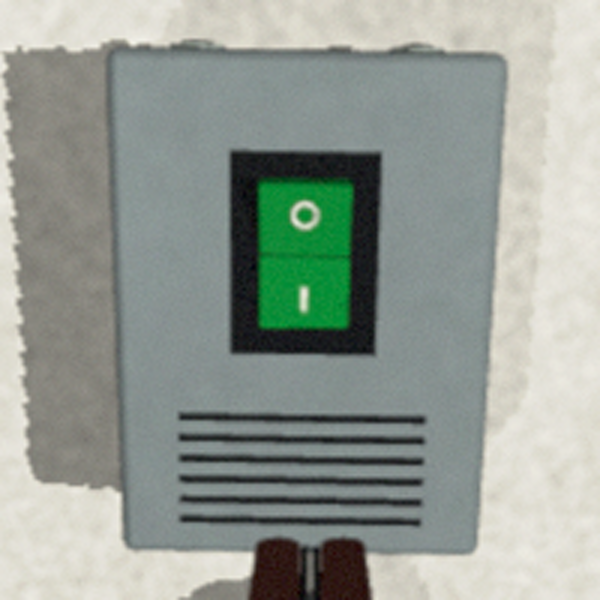

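The side and wrist views show the ring half raised and the bar half flat, so the mains is on. The unit has not shifted. Next I go to the console.

>>> move_arm(rows=[[-12,55,5,0,1],[-24,110,5,0,1],[-36,165,5,0,1],[-46,220,5,0,1],[-56,275,5,0,1],[-64,325,2,0.02,1],[-70,353,0,0.02,1],[-70,353,0,0.02,1],[-70,353,0,0.02,1],[-70,353,0,0.02,1]])

```text
t: 6.4
ee_pos: [548.6, 170.3, 217.8]
orientation: [0.169, 1.568, -0.17]
ft_force: [0.5, -0.6, 0.3]
width: 0.3
```

```bash
python3 w.py w3
```

```text
6.4 [548.6 170.3 217.8] [ 0.169  1.568 -0.17 ] [ 0.48 -0.6   0.32] 0.2535034917131413
```

View pics/w3.png

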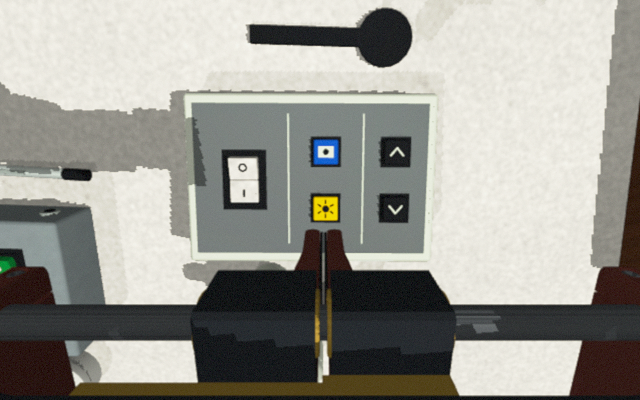

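Wrist view: blue key with white screen mark and black dot at (326,152), yellow at (325,208), chair keys at (396,152) and (394,208). The white rocker spans (223..266, 150..209), with its ring mark at (243,167).

Run:
```python
from wp import *
from fit import pan,world
from scipy.optimize import least_squares
obs=[(pan(-28,15,6.5),(325.5,152)),(pan(28,15,6.5),(325,208)),(pan(-28,84,6.5),(396.5,152)),(pan(28,84,6.5),(394.5,208.5)),(pan(0,-66,1),(244.5,179.5))]
f=lambda p:(wproj("w3",world(p,[o[0] for o in obs]))-np.array([o[1] for o in obs])).ravel()
s=least_squares(f,[545,157,-.21],x_scale=[10,10,.1]);C=s.x;print(C.round(3),s.fun.round(1))
for n,L in(("blue",pan(-28,15,6.5)),("yellow",pan(28,15,6.5)),("ring16",pan(-16,-66,4)),("ring19",pan(-19,-66,4)),("pivot",pan(0,-66,4))): print(n,world(C,[L]).round(1))
import cv2; w=cv2.imread("pics/w3.png"); cv2.imwrite("pics/w3c.png",cv2.resize(w[90:270,180:440],None,fx=3,fy=3,interpolation=cv2.INTER_CUBIC))
```

```text
[ 5.45619e+02  1.56377e+02 -2.20000e-01] [-0.  -0.5  0.2  0.5  0.  -0.1  0.2  0.3 -0.4 -0. ]
blue [[521.  177.3  50.5]]
yellow [[575.1 165.2  58.3]]
ring16 [[515.2  95.6  49.7]]
ring19 [[512.3  96.2  49.3]]
pivot [[530.7  92.1  52. ]]
```

View pics/w3c.png

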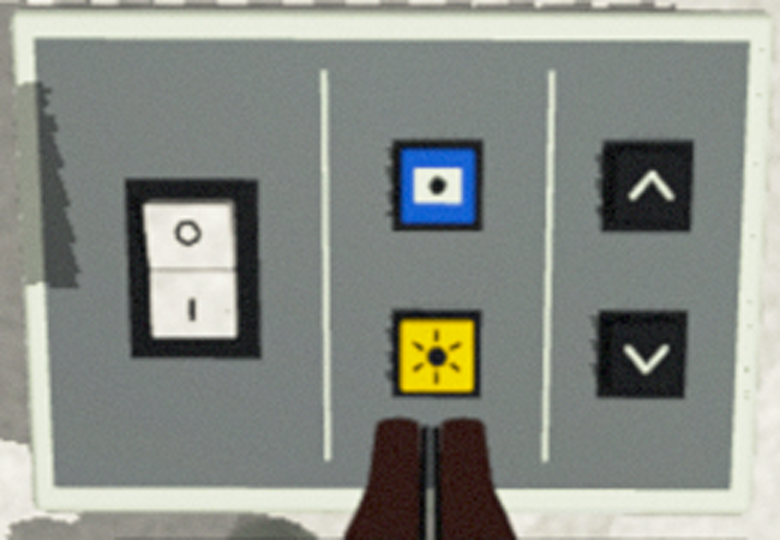

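>>> move_arm(rows=[[-29.6,7.4,-40,0,1],[-29.6,7.4,-90,0,1],[-29.6,7.4,-135,0,1],[-29.6,7.4,-156,0,1],[-29.6,7.4,-156,0,1],[-29.6,7.4,-156,0,1]])

```text
t: 7.2
ee_pos: [520.0, 177.5, 62.9]
orientation: [0.17, 1.566, -0.17]
ft_force: [-0.2, -0.5, 0.1]
width: 0.4
```

Run:
```python
from workcell import get_image
import cv2
d=get_image("side"); c=d[190:340,180:380]; cv2.imwrite("pics/side4.png",cv2.resize(c,None,fx=4,fy=4,interpolation=cv2.INTER_CUBIC))
```

```text
(no output)
```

View pics/side4.png

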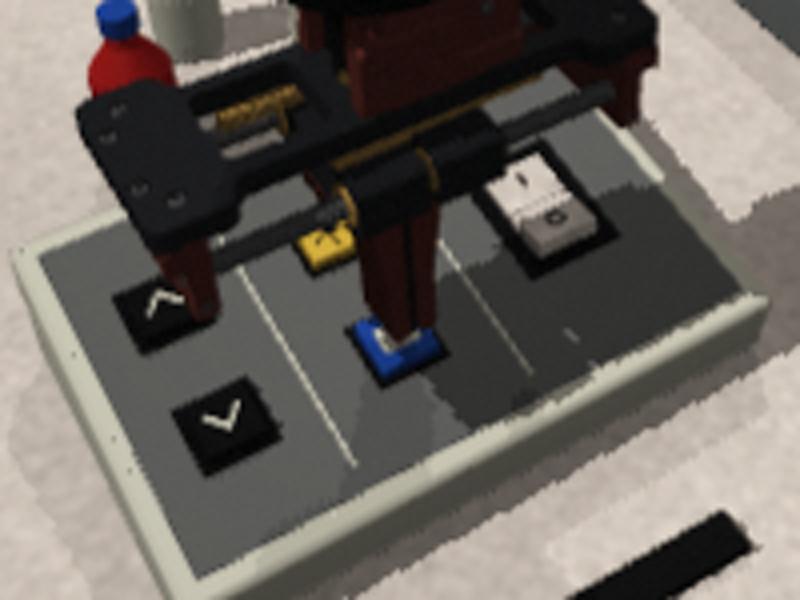

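The tip is centred over the blue key. I'll press.

>>> move_arm(rows=[[-1,0,-6,0,1],[-1,0,-10,0,1],[-1,0,-12,0,1],[-1,0,-13.5,0,1],[-1,0,-15,0,1],[-1,0,-16,0,1],[-1,0,-16,0,1]])

```text
t: 8.12
ee_pos: [519.7, 177.7, 47.6]
orientation: [0.17, 1.565, -0.169]
ft_force: [0.2, -1.7, 6.2]
width: 0.7
```

>>> move_arm(rows=[[0,0,-1.5,0,1],[0,0,-1.5,0,1]])

```text
t: 8.38
ee_pos: [519.8, 177.7, 47.3]
orientation: [0.17, 1.564, -0.169]
ft_force: [-1.3, -2.8, 17.1]
width: 0.1
```

Run:
```python
from workcell import get_image
import cv2
d=get_image("side"); c=d[190:340,180:380]; cv2.imwrite("pics/side5.png",cv2.resize(c,None,fx=4,fy=4,interpolation=cv2.INTER_CUBIC))
```

```text
(no output)
```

View pics/side5.png

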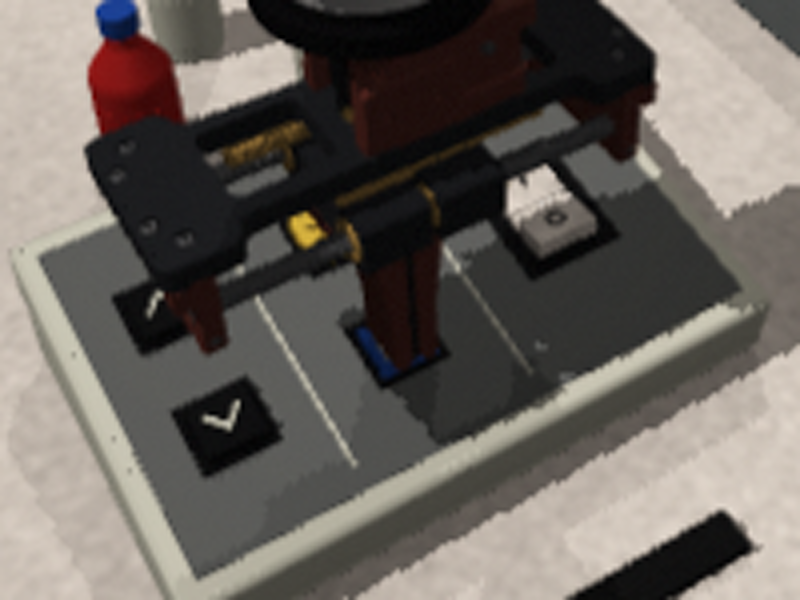

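The key is at its stop: z 47.3, 17 N, and the blue key is flush in the picture. I'll release and move over the ring end of the room-light rocker.

>>> move_arm(rows=[[0,0,10,0,1],[0,0,50,0,1],[-9,-40,55,0,1],[-9.4,-81,55,0,1],[-9.4,-81,40,0,1],[-9.4,-81,21,0,1],[-9.4,-81,21,0,1]])

```text
t: 9.3
ee_pos: [509.1, 97.0, 66.6]
orientation: [0.17, 1.568, -0.17]
ft_force: [0.4, -0.2, 0.1]
width: 0.5
```

Run:
```python
from workcell import get_image
import cv2
d=get_image("side"); c=d[190:340,180:380]; cv2.imwrite("pics/side6.png",cv2.resize(c,None,fx=4,fy=4,interpolation=cv2.INTER_CUBIC))
```

```text
(no output)
```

View pics/side6.png

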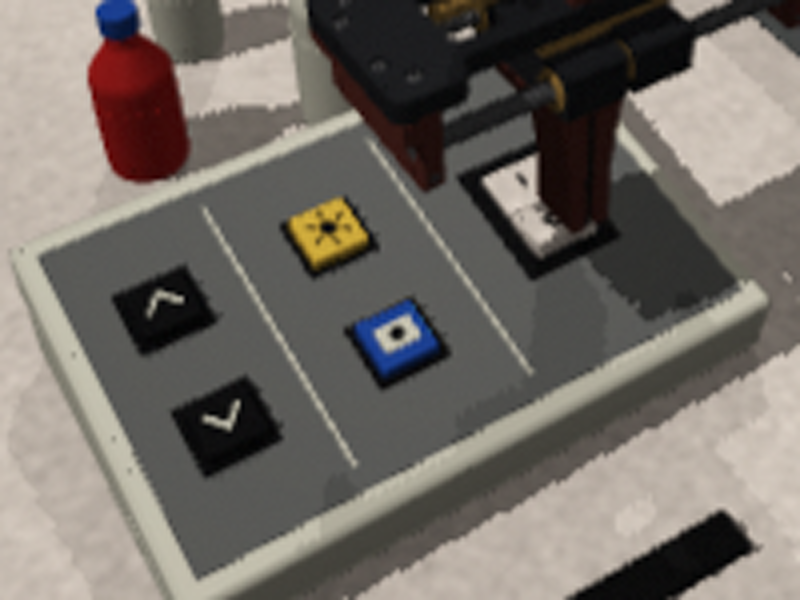

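The blue key is back up, and the fingertip is over the ring end. I'll press.

>>> move_arm(rows=[[1,-0.4,-6,0,1],[1,-0.4,-10,0,1],[1,-0.4,-12,0,1],[1,-0.4,-13.5,0,1],[1,-0.4,-15,0,1],[1,-0.4,-16,0,1],[1,-0.4,-17,0,1],[1,-0.4,-17,0,1]])

```text
t: 10.35
ee_pos: [510.9, 96.8, 50.6]
orientation: [0.17, 1.566, -0.169]
ft_force: [-0.2, -0.9, 2.6]
width: 0.2
```

>>> move_arm(rows=[[0,0,-1.5,0,1],[0,0,-2.5,0,1],[0,0,-2.5,0,1]])

```text
t: 10.72
ee_pos: [511.1, 96.8, 49.9]
orientation: [0.17, 1.566, -0.169]
ft_force: [-7.0, -1.5, 24.8]
width: 0.4
```

The tip stopped dead at z=49.9 with 25 N. I'll lift clear and check.

>>> move_arm(rows=[[0,0,10,0,1],[0,0,60,0,1],[15,30,120,0,1],[37,73,168,0,1],[37,73,168,0,1],[37,73,168,0,1]])

```text
t: 11.48
ee_pos: [547.6, 169.8, 217.5]
orientation: [0.169, 1.566, -0.169]
ft_force: [-1.2, -0.5, -0.1]
width: 0.6
```

```bash
python3 w.py w4
python3 - <<'E'
from workcell import get_image
import cv2
d=get_image("side"); cv2.imwrite("pics/side7f.png",d); c=d[190:340,180:380]; cv2.imwrite("pics/side7.png",cv2.resize(c,None,fx=4,fy=4,interpolation=cv2.INTER_CUBIC))
w=cv2.imread("pics/w4.png"); cv2.imwrite("pics/w4c.png",cv2.resize(w[90:270,180:440],None,fx=3,fy=3,interpolation=cv2.INTER_CUBIC))
cv2.imwrite("pics/scene7.png",get_image("scene"))
E
```

```text
11.475 [547.6 169.8 217.5] [ 0.169  1.566 -0.169] [-1.21 -0.5  -0.13] 0.5789985112957805
```

View pics/side7.png

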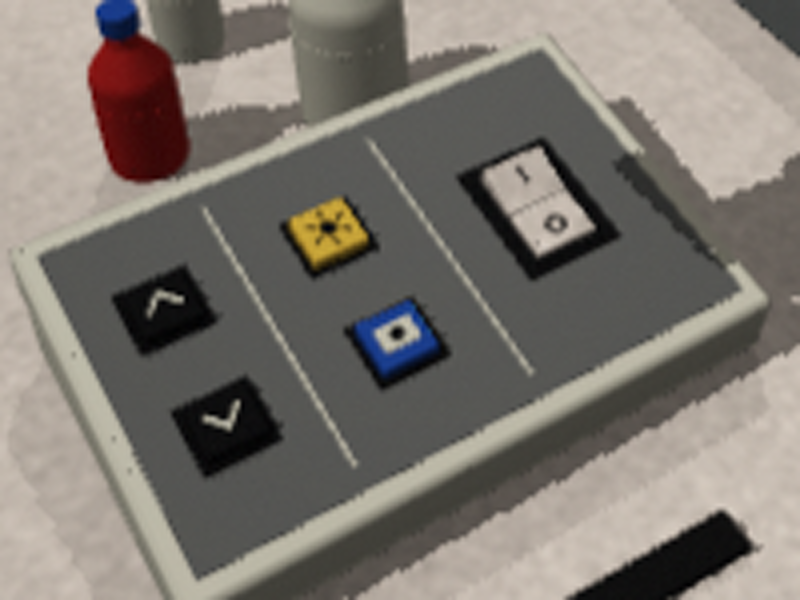

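View pics/w4c.png

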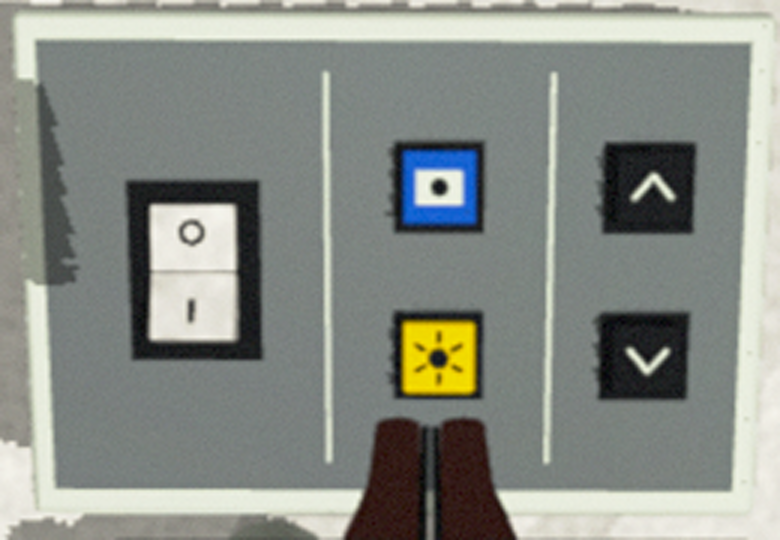

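View pics/side7f.png

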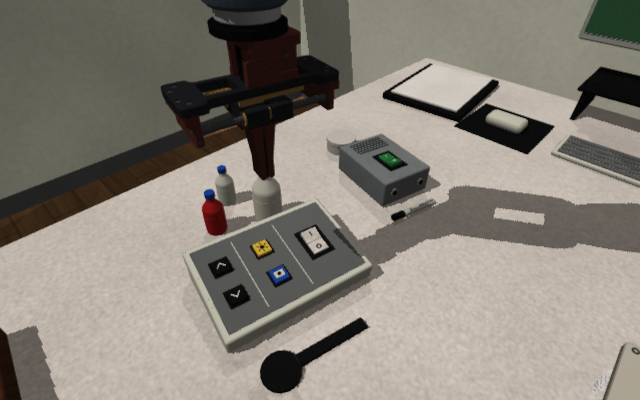

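The light rocker's ring half now lies flat and its bar half is raised, and all four keys are up. The mains is still on and nothing has been displaced. The arm is clear, so I'm handing the job in.

```bash
python3 -c "
from workcell import ctrl
print(ctrl.close_job())"
```

```text
the job is handed in; nothing more can be done
None
```

All three presses were done in order, and the job was handed in at about 11.6 s of the 51 s allowed; the hand-in returned no verdict.

- **Mains rocker:** I pressed its bar end until it stopped at z = 66.0 mm with 18 N. The wrist and side views afterwards showed the ring half raised and the bar half flat, so it is on.
- **Projector key:** I pressed the blue key to its stop at z = 47.3 mm with 17 N, then released it. The side view showed it back up before I touched the room light.
- **Room-light rocker:** I pressed its ring end until it stopped at z = 49.9 mm with 25 N. The pictures afterwards showed the ring half flat and the bar half raised, so the light is off.

In the last pictures all four keys were up, and both units, the bottle, tub, occluder and pen torch looked unmoved. The fingers hung free at z ≈ 217 mm. The joint values themselves can't be read, so the switch states rest on the stop heights, the forces and the pictures.

The fixed-camera fits disagreed by up to about 6 mm. I used the wrist-camera positions for all three presses, and those matched the given dimensions to within about 5 mm. Nothing failed.

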